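# Block the gaps in a crate of clay planters

### The arm

A 6-joint arm with a two-finger parallel gripper is mounted at the origin on the work surface. World frame = base frame: x ahead of the robot, y to its left, z up, the work surface at z = 0. Lengths are in m, angles in rad, forces in N, time in s.
With the tool pointing down it reaches from about 0.35 to 0.725 m from the base axis. Payload 4.3 kg.
Tool frame: the origin (TCP) lies at the very end of the fingers, on their centre line; the grasp point (between the pads) lies 19 mm behind it; y points along the fingers, z is the direction in which the jaws open and shut, and the axes are right-handed (so a half turn about y gives the same grasp; the last joint's range is limited). The gripper opens to 85 mm and grips with 20 to 120 N. Pads are 22 mm wide; open, the fingers measure 114 mm over their backs; the gripper's body (76 mm by 85 mm) begins 54 mm behind the grasp point. The pads swing forward as they close: fully open they stand 13 mm farther back than shut.
Start: joints at [-0.11, 0.377, 0.081, 1.274, 0, 1.46], TCP at [0.575, 0, 0.231] pointing down, gripper open.
Joint ranges: [-2.72, 2.72], [-0.84, 1.66], [-1.02, 1.22], [-1.77, 2.12], [-1.37, 1.28], [-3.14, 3.14]. Speed limits (rad/s): [2.57, 2.57, 3.14, 3.14, 3.14, 3.14].

### API

Orientations are given as a unit quaternion [w, x, y, z].
In Python, from workcell import manip gives the robot as it stands. The module is installed in compiled form; this text tells all that it offers.
- The arm moves only by the tool step_arm, never from a script. Its argument "steps" is a list that holds one entry, the list of rows, each a list of 5 numbers: the opening in per cent of the stroke, from 0 (shut) to 100 (fully open), then the shift along the tool's x, y, z each as a share of 0.02 m, from -1 to 1, then the turn about the tool's y as a share of 0.12 rad, from -1 to 1. In form: [[[hand, x, y, z, twist], ...]]. A call has 1 to 5 rows; each row shifts and turns the commanded pose from where the row before left it, along the tool's axes as they then stand; what a row does not reach is not made up. A row lasts 1/12 s, in which the tool goes at most 41.7 mm and 7.16 degrees, less where a joint would pass 70% of its speed; a pose out of reach is approached as far as the arm can. A call with a number of a shift or a turn outside -1 to 1 is refused whole. A call with a gripper value outside its range is refused whole. The fingers move at their own pace and stop on an object; "newtons" is the grip in N (left out, the last holds). Time passes only in rows, so rows that do not move let the fingers close. It gives the time, the measured TCP pose, the force and the opening at its end, in the units of the state.
- manip.observe(): the state, without advancing time (a new reading comes with each control period).
- manip.grab_frame(name): name is "scene" or "side" or "wrist"; returns (picture, depth): 400x640x3 uint8, red, green, blue; 400x640 float32, m along the optical axis (not along the pixel's ray), 0 where there is no reading.
- manip.camera_params(name): a dict with "vfov" (degrees; the focal length in pixels is half the picture's height over the tangent of half this angle, whatever the lens; pixels are square), "cx", "cy" (the principal point, pixels), "pose" (4x4, takes a point from camera to world coordinates). Camera axes: x right, y up, looking along -z (the intrinsics and any distortion apply to the point x, -y, -z); pixel columns grow to the right and rows downward; lengths in m; the calibration is good to about 2 mm. The wrist camera is an equidistant fisheye: a pixel r from the principal point sees the ray r / f radians off the axis. A picture is of the moment at which its call begins: read the wrist's pose just before it. camera_params takes no time and is no camera call; for the wrist camera it gives the pose at the moment of the call.
- manip.hand_in(): hands the job in, once; it reports no verdict.
Trained networks look in the newest picture that a camera, given by its name, has taken for a name from the list of things; names that differ only in an ending like _2 or _b are one class to them, and where a whole thing is asked for, a point or a joint stands for the part that bears it (a point fixed in the world has none). Each returns a list of dicts, best first, with "score" (0 to 1); they miss things now and then, are a little off and sometimes report something else, mostly with a low value. They report only what shows in the picture. A call takes as long as a camera call. They do not tell look-alikes from the thing itself.
- manip.recognise(camera, thing): "point" ([x, y, z] in m, in the coordinates of the camera as it stood for that picture, good to about 4 mm: the middle of the surface that is visible of it).
The state is a dict: "time_s": time; "joint_pos": joint angles; "qvel": joint speeds; "joint_torque": joint torques, N m; "position": TCP position; "eef_rot": TCP orientation; "wrist_force": force on the tool from outside, world axes, zero at the start; "ft_torque": the same for the moment, N m; "finger_gap": finger opening in m.
Only numpy, scipy, OpenCV 4.12 (cv2) and the standard library are available. Lean on these libraries where they do the work, as an engineer would, in place of code of your own. Each camera call takes 0.05 s, during which the arm holds its last target.

### The job

The open crate with the two clay planters still has a wide gap and a narrow gap in it. Take the two tall wooden blocks that fit these gaps and lower one into each, the thick one into the wide gap and the thin one into the narrow gap, so that each stands upright with its foot fully down on the crate floor and the planters cannot shift. Do not drop the blocks in from a height.

Things in the scene. Friction and masses are not known exactly. Their poses are not given: they have to be found in the camera images.
- wide_gap (a point): Wide empty gap in the crate, between the second planter and the end wall: 66 mm along its y axis, 120 along x. The point is its middle on the crate floor, 8 mm above the table. Crate: fixed, brown planks, 140 x 310 mm outside (310 along y), walls 10 thick, rim 73 above the table. From its -y end: planter, narrow gap, planter, wide gap.
- narrow_gap (a point): Narrow empty gap between the two planters, 145 mm to the -y side of wide_gap in the same crate: 44 mm along its y axis, 120 along x. The point is its middle on the crate floor. The planters are loose open rectangular terracotta pots of 1 kg, 114 mm (x) by 89 (y), 68 high: their tops are 3 mm above the crate's rim.
- thick_block_mid (a point): Tall wooden block for the wide gap: 56 mm thick (y), 90 long (x), 110 high, 0.3 kg, upright on a pale 14 mm thick slab. Point: its centre. Its lowest 30 mm taper in 6 mm on every side. Once home, its top 42 mm stick out over the planters: grip it across y near the top, tips at most 38 mm below the top. Not wanted on the slab: a tall block 82 mm thick and a piece only 45 mm high.
- thin_block_mid (a point): Tall wooden block for the narrow gap: like the thick one, but 34 mm thick (along its y), 90 long (x), 110 high, about 0.2 kg, upright on the same slab. The point is its centre, 55 mm above its foot. The lowest 30 mm taper in 6 mm on every side, so the foot is 22 by 78 mm. Grip it in the same way, across its thickness near the top.
Things that resemble listed ones, but are neither listed nor needed, are in the scene too. What is shaped like the part that bears thin_block_mid but pink or yellow is not meant.

How it is judged:
At the end, for the whole second after the job is handed in: The thick block stands in the wide gap and the thin block in the narrow gap: each within 22 mm of the middle of its gap, its foot within 7 mm of the crate floor, upright within 10 degrees, released and at rest (horizontal distance between thick_block_mid and wide_gap below 0.022 m and z of thick_block_mid in the frame of wide_gap below 0.062 m and angle between each of thick_block_mid, thin_block_mid's own z axis and vertical below 0.17 rad and horizontal distance between thin_block_mid and narrow_gap below 0.022 m and z of thin_block_mid in the frame of narrow_gap below 0.062 m and linear speed of each of thick_block, thin_block below 0.02 m/s); the robot touches nothing.
It fails at once if the thick block was dropped (it fell freely faster than 0.8 m/s, a drop of more than about 30 mm) (linear speed of thick_block above 0.8 m/s and contact force between the fingers and thick_block below 0.1 N).
It fails at once if the thin block was dropped (it fell freely faster than 0.8 m/s, a drop of more than about 30 mm) (linear speed of thin_block above 0.8 m/s and contact force between the fingers and thin_block below 0.1 N).
It also fails if it takes over 70 s, if anything falls off the work surface, if the arm or the gripper's body presses on something with over 40 N, if the wrist force passes 120 N, or if a joint passes its speed limit or range.

## Working session

There is one attempt and no reset: what is moved stays moved. The work goes in short steps, Python scripts to look and compute and a tool call to move; the robot and the scene stay as the last step left them, time stands still between calls to the robot, and variables do not carry over. Pictures are saved under pics/ and viewed, and the job is handed in when it is done.

Besides the shell and the picture viewer there is one more tool, called after "Emit:" by a JSON object that holds its "fn" and its "kwargs", one argument or row to a line. step_arm: Moves the arm, as the interface text tells. Shift numbers are shares of 0.02 m and turn numbers shares of 0.12 rad, none past 1 either way. Its arguments: {"type":"object","properties":{"steps":{"type":"array","items":{"type":"array","items":{"type":"array","items":{"type":"number"}}}},"newtons":{"type":"number"}},"required":["steps"]}

```bash
mkdir -p pics
cat > h.py <<'E'
import numpy as np, cv2
from workcell import manip
def snap(n,fn):
    P=manip.camera_params(n); im,d=manip.grab_frame(n)
    cv2.imwrite('pics/'+fn+'.png',im[:,:,::-1]); np.savez('pics/'+fn+'.npz',im=im,d=d,pose=np.array(P['pose']),f=200/np.tan(np.radians(P['vfov']/2)),cx=P['cx'],cy=P['cy'])
    return im,d,P
def cloud(fn):
    z=np.load('pics/'+fn+'.npz'); d=z['d']; v,u=np.mgrid[0:400,0:640].astype(float)
    x=(u-z['cx'])/z['f']; y=(v-z['cy'])/z['f']
    p=np.stack([x*d,-y*d,-d],-1); T=z['pose']
    w=p@T[:3,:3].T+T[:3,3]; w[d<=0]=np.nan
    return w,z['im']
E
python3 - <<'E'
from h import *
print(manip.observe())
for n in ['scene','side','wrist']:
    im,d,P=snap(n,n+'0'); print(n,P)
    for t in ['thick_block_mid','thin_block_mid']:
        for r in manip.recognise(n,t):
            T=np.array(P['pose']); print(t,round(r['score'],2),(T[:3,:3]@np.array(r['point'])+T[:3,3]).round(3))
E
```

```text
{'time_s': 0.0, 'joint_pos': array([-1.10243941e-01,  3.78069988e-01,  7.96121188e-02,  1.27443962e+00,
        1.67982674e-05,  1.46050696e+00]), 'qvel': array([ 3.72609030e-04,  1.47662410e-03, -4.64077429e-04,  2.91893009e-05,
       -2.55532579e-03,  1.04998909e-04]), 'joint_torque': array([ 5.03441061e-04, -4.63600910e+01,  2.69876987e+01,  2.07655923e-02,
       -6.74222474e-05, -6.15417605e-06]), 'position': array([5.74319320e-01, 1.18890287e-04, 2.30351628e-01]), 'eef_rot': array([ 0.49955142, -0.50047074,  0.50057199, -0.49940475]), 'wrist_force': array([-0.54237399, -0.2280748 , -0.19639273]), 'ft_torque': array([ 0.01929074, -0.00624435, -0.02252388]), 'finger_gap': 0.08527739617822945}
scene {'vfov': 53.583798540440796, 'cx': 320.2884783046581, 'cy': 200.42843613789708, 'pose': array([[ 0.8947895 , -0.33986953,  0.28955216,  0.72427148],
       [ 0.4462405 ,  0.65914023, -0.6053128 , -0.59856813],
       [ 0.0148719 ,  0.67083743,  0.7414553 ,  0.82695975],
       [ 0.        ,  0.        ,  0.        ,  1.        ]])}
thick_block_mid 0.97 [ 0.623 -0.159  0.118]
thin_bloc
[... 783 characters left out ...]
271  0.114]
wrist {'vfov': 65.70646984690485, 'cx': 323.54843388808246, 'cy': 197.76049098831768, 'pose': array([[ 9.99999600e-01,  4.13381729e-04,  7.92656202e-04,
         5.75293855e-01],
       [-6.27318074e-04,  9.56190312e-01,  2.92745099e-01,
         7.54040040e-02],
       [-6.36914706e-04, -2.92745480e-01,  9.56190190e-01,
         3.74117133e-01],
       [ 0.00000000e+00,  0.00000000e+00,  0.00000000e+00,
         1.00000000e+00]])}
thick_block_mid 0.85 [ 0.619 -0.11   0.123]
thin_block_mid 0.81 [0.376 0.002 0.104]
thin_block_mid 0.79 [ 0.342 -0.271  0.089]
thin_block_mid 0.73 [0.383 0.138 0.107]
thin_block_mid 0.64 [ 0.175 -0.253  0.076]
thin_block_mid 0.58 [ 0.669 -0.241  0.053]
```

View pics/scene0.png

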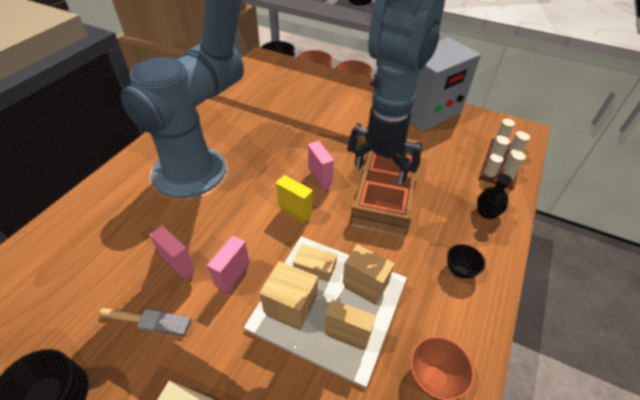

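View pics/side0.png

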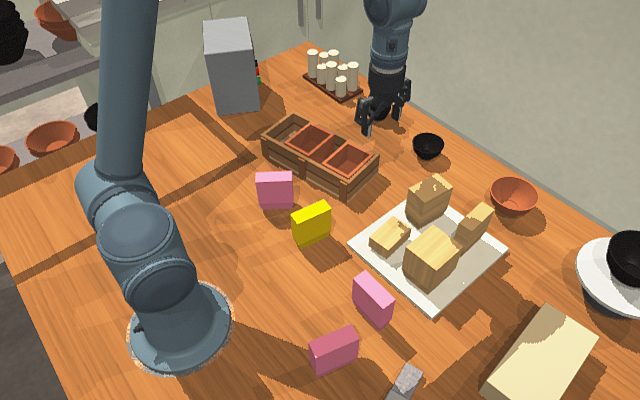

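View pics/wrist0.png

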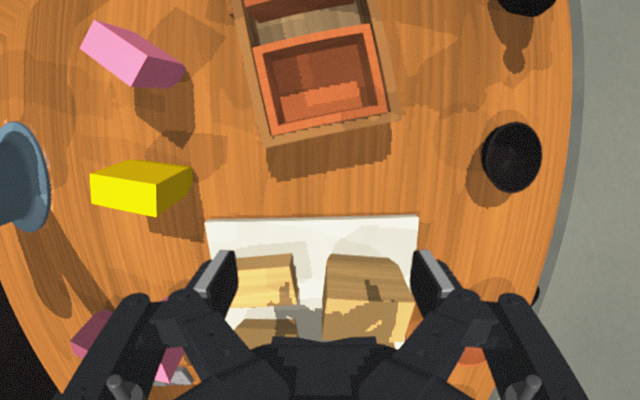

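Run:
```python
from h import *
from scipy.spatial.transform import Rotation as Ro
q=manip.observe()['eef_rot'];print(Ro.from_quat(q[[1,2,3,0]]).as_matrix().round(3))
for n in ['scene0','side0']:
    w,im=cloud(n)
    Z=w[...,2];X=w[...,0];Y=w[...,1]
    def comps(lo,hi,reg,mn=60):
        m=((Z>lo)&(Z<hi)&reg).astype(np.uint8)
        m=cv2.morphologyEx(m,cv2.MORPH_OPEN,np.ones((3,3),np.uint8))
        k,l,s,c=cv2.connectedComponentsWithStats(m)
        for i in range(1,k):
            if s[i,4]<mn: continue
            p=w[l==i]; r=cv2.minAreaRect((p[:,:2]*1000).astype(np.float32))
            print(n,'z%.3f'%np.median(p[:,2]),s[i,4],'px',c[i].round(),'rect',np.round(r[0],1),np.round(r[1],1),round(r[2],1),'med',np.round(p.mean(0),3))
    reg=(X>0.4)&(X<0.85)&(Y<-0.03)&(Y>-.4)
    print('tops');comps(.117,.131,reg)
    print('low');comps(.053,.066,reg)
    print('slab');comps(.008,.02,reg)
    reg=(X>0.4)&(X<0.75)&(Y<0.5)&(Y>-.05)
    print('crate');comps(.066,.084,reg,30)
    comps(.0,.02,reg&(Y>0.02),30)
```

```text
[[ 0. -0.  1.]
 [-1.  0.  0.]
 [-0. -1. -0.]]
tops
scene0 z0.125 1054 px [369. 264.] rect [ 619.8 -135.9] [58.3 90.4] 84.2 med [ 0.621 -0.138  0.124]
scene0 z0.125 1713 px [289. 286.] rect [ 495.3 -257.5] [90.9 84.1] 2.8 med [ 0.497 -0.26   0.125]
scene0 z0.125 867 px [351. 316.] rect [ 631.4 -261.3] [90.3 36. ] 4.6 med [ 0.633 -0.263  0.124]
low
scene0 z0.060 855 px [315. 259.] rect [ 492.8 -137.6] [90.8 58.8] 7.3 med [ 0.494 -0.14   0.06 ]
scene0 z0.059 241 px [437. 343.] rect [ 796.2 -212.7] [106.9  36.8] 34.0 med [ 0.799 -0.207  0.059]
slab
scene0 z0.015 7097 px [332. 324.] rect [ 560.6 -199.2] [279.9 272.6] 1.4 med [ 0.589 -0.241  0.015]
scene0 z0.013 610 px [436. 372.] rect [ 816.1 -246.8] [76.3 67.4] 89.7 med [ 0.818 -0.242  0.013]
crate
scene0 z0.075 67 px [371. 157.] rect [485.6 231. ] [21.1 50.5] 11.6 med [0.485 0.231 0.075]
scene0 z0.074 219 px [377. 171.] rect [523.9 195.1] [97.9 54.5] 28.9 med [0.521 0.185 0.074]
scene0 z0.074 140 px [412. 183.] rect [619.  175.6] [26.6 99.3] 8.6 med [0.62  0.185 0.074]
scene0 z0.075 953 px [382. 201.] rect [571.4 103.2] [150.9 116.2] 12
[... 3345 characters left out ...]
 [283.9 270.9] 1.6 med [ 0.532 -0.232  0.013]
crate
side0 z0.072 35 px [296. 114.] rect [584.2 346.5] [24.5 23.5] 52.6 med [0.584 0.345 0.071]
side0 z0.072 1916 px [324. 150.] rect [548.6 199.7] [155.8 313.5] 11.7 med [0.545 0.172 0.072]
side0 z0.009 110 px [287. 136.] rect [546.8 342.6] [68.  17.6] 10.9 med [0.546 0.343 0.01 ]
side0 z0.015 129 px [309. 146.] rect [562.9 260. ] [49.2 35.5] 9.8 med [0.563 0.26  0.015]
side0 z0.010 155 px [280. 162.] rect [462.5 266.3] [ 10.7 127.3] 14.9 med [0.462 0.266 0.01 ]
side0 z0.015 186 px [346. 167.] rect [590.  125.2] [53.7 40.3] 13.1 med [0.589 0.126 0.015]
side0 z0.011 357 px [336. 186.] rect [527.1  84.5] [105.  211.8] 52.5 med [0.522 0.09  0.01 ]
```

Emit:
{"fn": "step_arm", "kwargs": {
  "steps": [
    [[100, 0, 0, 0, -1], [100, 0, 0, 0, -1], [100, 0, 0, 0, -1]]
  ],
  "newtons": 40
}}

```text
time_s: 0.7
position: [0.575, 0.0, 0.2313]
eef_rot: [0.583, -0.583, 0.401, -0.401]
wrist_force: [0.8, -1.0, -0.3]
finger_gap: 0.0853
```

```bash
cat >> h.py <<'E'
from scipy.spatial.transform import Rotation as Ro
def go(target,yaw=None):
    # yaw = world azimuth (deg) of tool z
    s=manip.observe(); q=np.array(s['eef_rot']); R=Ro.from_quat(q[[1,2,3,0]]).as_matrix()
    a=np.degrees(np.arctan2(R[1,2],R[0,2])); p=np.array(s['position'])
    print('t',round(s['time_s'],2),'p',p.round(4),'yaw',round(a,2),'tilt',np.degrees(np.arccos(-R[2,1])).round(2),'q',np.round(s['joint_pos'],2),'F',np.round(s['wrist_force'],1),'gap',round(s['finger_gap'],4))
    if target is not None:
        print('shift total (units 0.02) now',(R.T@(np.array(target)-p)/.02).round(2))
    if yaw is not None:
        print('twist units',round(-np.radians(yaw-a)/.12,2))
        # after twist
        R2=Ro.from_euler('z',yaw-a,degrees=True).as_matrix()@R
        if target is not None: print('shift in final frame',(R2.T@(np.array(target)-p)/.02).round(2))
E
python3 -c "
from h import *
go([.619,-.1365,.231],84)"
```

```text
t 0.7 p [0.575  0.     0.2313] yaw 20.97 tilt 0.01 q [-0.11  0.38  0.08  1.27 -0.    1.09] F [ 0.8 -1.  -0.3] gap 0.0853
shift total (units 0.02) now [ 7.16  0.02 -0.39]
twist units -9.17
shift in final frame [ 2.9   0.02 -6.56]
```

Emit:
{"fn": "step_arm", "kwargs": {
  "steps": [
    [[100, 0, 0, 0, -1], [100, 0, 0, 0, -1], [100, 0, 0, 0, -1], [100, 0, 0, 0, -1], [100, 0, 0, 0, -1]]
  ]
}}

```text
time_s: 1.12
position: [0.575, -0.0, 0.2314]
eef_rot: [0.675, -0.675, 0.211, -0.211]
wrist_force: [-0.1, -0.6, -0.0]
finger_gap: 0.0852
```

Emit:
{"fn": "step_arm", "kwargs": {
  "steps": [
    [[100, 0, 0, 0, -1], [100, 0, 0, 0, -1], [100, 0, 0, 0, -1], [100, 0, 0, 0, -1], [100, 0, 0, 0, -0.17]]
  ]
}}

```text
time_s: 1.53
position: [0.575, 0.0, 0.2313]
eef_rot: [-0.706, 0.706, -0.038, 0.038]
wrist_force: [-0.0, -1.0, -0.4]
finger_gap: 0.0856
```

```bash
python3 -c "
from h import *
go([.619,-.1365,.231],84)
snap('wrist','wrist1');snap('scene','scene1');snap('side','side1')"
```

```text
t 1.53 p [0.575  0.     0.2313] yaw 83.83 tilt 0.01 q [-0.11  0.38  0.08  1.27 -0.   -0.  ] F [-0.  -1.  -0.4] gap 0.0856
shift total (units 0.02) now [ 2.92  0.02 -6.55]
twist units -0.02
shift in final frame [ 2.9   0.02 -6.56]
```

View pics/wrist1.png

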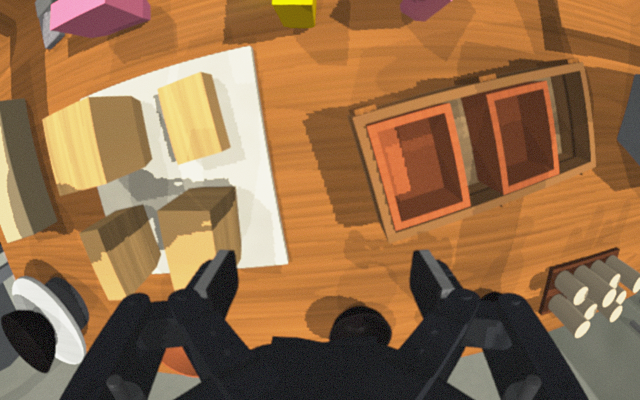

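View pics/side1.png

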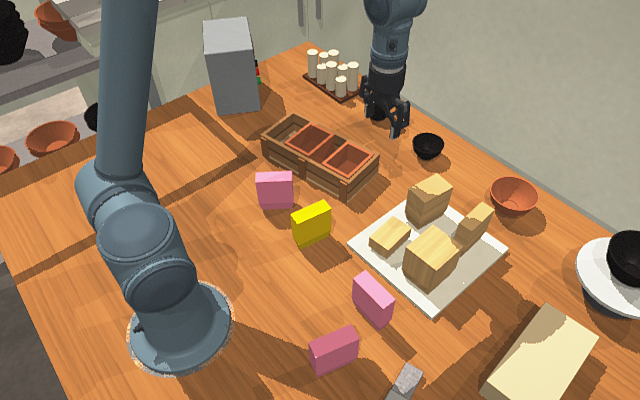

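```bash
cat >> h.py <<'E'
def wcloud(fn):
    z=np.load('pics/'+fn+'.npz'); d=z['d']; v,u=np.mgrid[0:400,0:640].astype(float)
    x=(u-z['cx'])/z['f']; y=(v-z['cy'])/z['f']; r=np.hypot(x,y)+1e-9; t=np.tan(r)/r
    x*=t;y*=t
    p=np.stack([x*d,-y*d,-d],-1); T=z['pose']
    w=p@T[:3,:3].T+T[:3,3]; w[d<=0]=np.nan
    return w,z['im']
def crate(fn,wr):
    w,im=(wcloud if wr else cloud)(fn)
    Z=w[...,2];X=w[...,0];Y=w[...,1]
    hsv=cv2.cvtColor(im,cv2.COLOR_RGB2HSV).astype(int)
    reg=(X>.4)&(X<.7)&(Y>0)&(Y<.4)&(Z>.066)&(Z<.083)
    red=(hsv[...,0]<10)&(hsv[...,1]>130)
    a=np.radians(11.7); ex=np.array([np.cos(a),np.sin(a)]);ey=np.array([-np.sin(a),np.cos(a)])
    c0=np.array([.5486,.1997])
    for nm,m in (('all',reg),('red',reg&red)):
        m=m.astype(np.uint8);k,l,s,c=cv2.connectedComponentsWithStats(m)
        for i in range(1,k):
            if s[i,4]<60: continue
            p=w[l==i]; r=cv2.minAreaRect((p[:,:2]*1000).astype(np.float32))
            q=(p[:,:2]-c0); xs=q@ex*1000; ys=q@ey*1000
            print(fn,nm,s[i,4],c[i].round(),'rect',np.round(r[0],1),np.round(r[1],1),round(r[2],1),'z',np.median(p[:,2]).round(4),'x1,99',np.percentile(xs,[1,99]).round(1),'y',np.percentile(ys,[1,99]).round(1))
E
python3 - <<'E'
from h import *
crate('wrist1',1);crate('side1',0);crate('side0',0);crate('scene1',0)
w,im=wcloud('wrist1')
Z=w[...,2]
m=((Z>.117)&(Z<.131)&(w[...,1]<-.03)&(w[...,0]>.4)).astype(np.uint8)
k,l,s,c=cv2.connectedComponentsWithStats(m)
for i in range(1,k):
    if s[i,4]<60: continue
    p=w[l==i]; r=cv2.minAreaRect((p[:,:2]*1000).astype(np.float32));print(s[i,4],c[i].round(),np.round(r[0],1),np.round(r[1],1),round(r[2],1),np.median(p[:,2]))
E
```

```text
wrist1 all 122 [431.   6.] rect [405.2 126.3] [17.9  2.1] 53.2 z 0.0747 x1,99 [-161.4 -148.6] y [-48.3 -36.9]
wrist1 all 60 [310.  14.] rect [405.2   4.9] [ 8.3 11.4] 81.7 z 0.0742 x1,99 [-183.7 -173.4] y [-166.9 -156. ]
wrist1 all 12926 [468. 149.] rect [552.  201.3] [153.2 312.6] 11.8 z 0.074 x1,99 [-70.1  75.8] y [-154.1  152.8]
wrist1 red 76 [487. 102.] rect [507.4 183.2] [19.5  9.6] 8.6 z 0.0733 x1,99 [-53.3 -34.9] y [-12.1  -3.2]
wrist1 red 72 [546. 114.] rect [520.6 268. ] [22.3  8.3] 16.5 z 0.0743 x1,99 [-24.4  -3.2] y [68.6 76.7]
wrist1 red 94 [549. 139.] rect [552.  275.1] [38.8  8.8] 12.8 z 0.0736 x1,99 [-0.6 37.8] y [68.7 76.3]
wrist1 red 64 [504. 177.] rect [591.7 205. ] [37.3 13.9] 52.9 z 0.0736 x1,99 [25.2 53.4] y [-11.6  13.5]
side1 all 2014 [323. 149.] rect [548.3 199.5] [156.2 313.8] 12.0 z 0.0725 x1,99 [-74.9  72.6] y [-155.3  153. ]
side1 red 302 [309. 140.] rect [543.9 232.8] [123.4  95.6] 14.5 z 0.0739 x1,99 [-58.   57.1] y [-12.5  78.3]
side1 red 102 [350. 151.] rect [580.4 104.3] [86.1 77.6] 11.6 z 0.073 x1,99 [-31.   54.4] y [-136.9  -61.1]
side1 red 60 [351.
[... 404 characters left out ...]
] y [-144.1  -57.2]
scene1 all 1530 [393. 188.] rect [552.1 200.3] [151.5 315.5] 11.7 z 0.0743 x1,99 [-67.1  77.4] y [-156.   151.4]
scene1 red 272 [400. 169.] rect [558.4 235.6] [86.3 95. ] 11.2 z 0.0756 x1,99 [-24.5  59.4] y [-13.8  78.1]
scene1 red 381 [387. 197.] rect [571.6 102.8] [113.9  91.3] 11.7 z 0.0766 x1,99 [-53.4  59.1] y [-144.8  -54.8]
4493 [ 76. 147.] [ 495.5 -256.6] [90.7 85.8] 3.3 0.124293296053343
3446 [187. 241.] [ 619.2 -135.3] [57.5 90.1] 83.6 0.12441578066032899
1691 [104. 263.] [ 631.9 -259.9] [90.8 36.8] 4.5 0.12415176470417338
329 [ 38. 330.] [ 764.2 -514.9] [112.2  45.3] 24.3 0.12447703964080581
316 [ 26. 341.] [ 796.4 -584.9] [101.7  36.1] 25.6 0.12446694342484194
```

Emit:
{"fn": "step_arm", "kwargs": {
  "steps": [
    [[100, 0.58, 0, -1, 0], [100, 0.58, 0, -1, 0], [100, 0.58, 0, -1, 0], [100, 0.58, 0, -1, 0], [100, 0.58, 0, -1, 0]]
  ]
}}

```text
time_s: 2.1
position: [0.622, -0.1067, 0.2314]
eef_rot: [-0.706, 0.706, -0.04, 0.04]
wrist_force: [-0.0, 0.5, -0.2]
finger_gap: 0.0853
```

Emit:
{"fn": "step_arm", "kwargs": {
  "steps": [
    [[100, 0, 0, -1, 0], [100, 0, 0, -0.54, 0], [100, 0, 1, 0, 0], [100, 0, 1, 0, 0], [100, 0, 0, 0, 0]]
  ]
}}

```text
time_s: 2.52
position: [0.6157, -0.1357, 0.1873]
eef_rot: [0.707, -0.705, 0.042, -0.037]
wrist_force: [-0.4, 1.1, -0.4]
finger_gap: 0.0854
```

```bash
python3 -c "
from h import *
go([.619,-.136,.090],84)
snap('side','side2');snap('scene','scene2')"
```

```text
t 2.52 p [ 0.6157 -0.1357  0.1873] yaw 83.58 tilt 0.39 q [-0.32  0.51  0.18  1.24  0.   -0.21] F [-0.4  1.1 -0.4] gap 0.0854
shift total (units 0.02) now [ 0.2   4.87 -0.01]
twist units -0.06
shift in final frame [ 0.2   4.87 -0.01]
```

View pics/scene2.png

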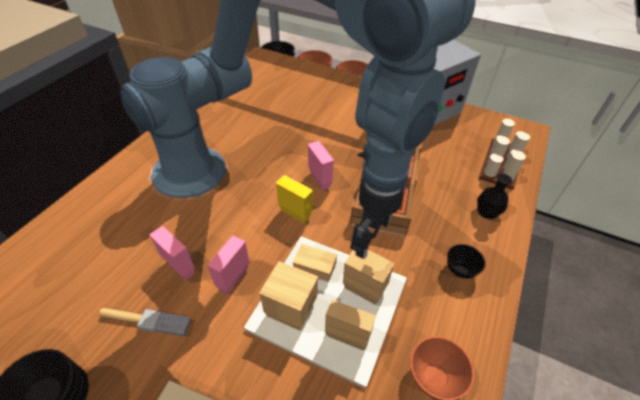

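Emit:
{"fn": "step_arm", "kwargs": {
  "steps": [
    [[100, 0, 0.9, 0, 0], [100, 0.15, 0.9, 0, 0], [100, 0, 0.4, 0, 0], [100, 0, 0, 0, 0], [100, 0, 0, 0, 0]]
  ]
}}

```text
time_s: 3.03
position: [0.6213, -0.1365, 0.1482]
eef_rot: [-0.706, 0.706, -0.039, 0.039]
wrist_force: [-0.2, -0.0, -0.4]
finger_gap: 0.0855
```

```bash
python3 -c "
from h import *
go([.619,-.136,.090],84)
snap('side','side3');snap('wrist','wrist3')"
```

```text
t 3.03 p [ 0.6213 -0.1365  0.1482] yaw 83.68 tilt 0.02 q [-0.32  0.53  0.11  1.15  0.   -0.21] F [-0.2 -0.  -0.4] gap 0.0855
shift total (units 0.02) now [-0.12  2.91  0.01]
twist units -0.05
shift in final frame [-0.12  2.91  0.01]
```

View pics/wrist3.png

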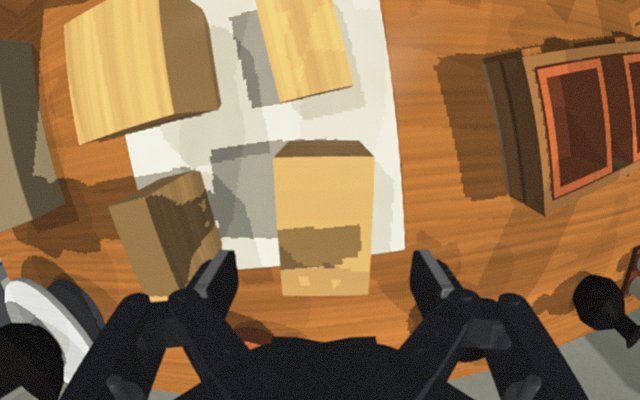

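View pics/side3.png

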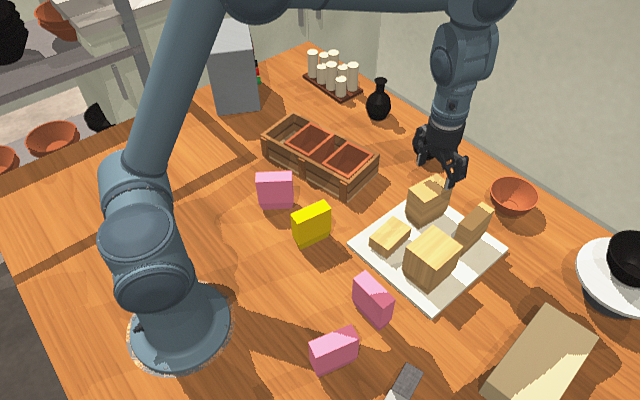

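Emit:
{"fn": "step_arm", "kwargs": {
  "steps": [
    [[100, -0.1, 0.8, 0, 0], [100, 0, 0.8, 0, 0], [100, 0, 0.8, 0, 0], [100, 0, 0.5, 0, 0], [100, 0, 0, 0, 0]]
  ]
}}

```text
time_s: 3.55
position: [0.6181, -0.1361, 0.0878]
eef_rot: [0.706, -0.706, 0.04, -0.038]
wrist_force: [-0.6, 1.2, 0.6]
finger_gap: 0.0851
```

Emit:
{"fn": "step_arm", "kwargs": {
  "steps": [
    [[0, 0, 0, 0, 0], [0, 0, 0, 0, 0], [0, 0, 0, 0, 0], [0, 0, 0, 0, 0], [0, 0, 0, 0, 0]]
  ],
  "newtons": 50
}}

```text
time_s: 3.97
position: [0.6206, -0.1367, 0.0911]
eef_rot: [-0.706, 0.706, -0.038, 0.04]
wrist_force: [0.7, 0.4, 5.3]
finger_gap: 0.0555
```

```bash
python3 -c "
from h import *
go([.619,-.136,.090],84)
"
```

```text
t 3.97 p [ 0.6206 -0.1367  0.0911] yaw 83.68 tilt 0.19 q [-0.32  0.56  0.01  1.01  0.   -0.21] F [0.7 0.4 5.3] gap 0.0555
shift total (units 0.02) now [-0.09  0.05  0.03]
twist units -0.05
shift in final frame [-0.09  0.05  0.03]
```

Emit:
{"fn": "step_arm", "kwargs": {
  "steps": [
    [[0, 0, 0, 0, 0], [0, 0, -0.4, 0, 0], [0, 0, -0.8, 0, 0], [0, 0, -1, 0, 0], [0, 0, -1, 0, 0]]
  ]
}}

```text
time_s: 4.38
position: [0.6177, -0.1361, 0.1528]
eef_rot: [0.706, -0.706, 0.04, -0.038]
wrist_force: [-0.3, -0.2, -3.6]
finger_gap: 0.0552
```

Emit:
{"fn": "step_arm", "kwargs": {
  "steps": [
    [[0, 0, -1, 0, 0], [0, 0, -0.8, 0, 0], [0, 0, 0, 0, 0], [0, 0, 0, 0, 0], [0, 0, 0, 0, 0]]
  ]
}}

```text
time_s: 4.8
position: [0.6183, -0.1362, 0.1877]
eef_rot: [0.706, -0.706, 0.04, -0.038]
wrist_force: [-1.7, -0.2, -4.6]
finger_gap: 0.0552
```

```bash
python3 -c "
from h import *
go([.528,.309,.190],101.8)
snap('side','side4');snap('wrist','wrist4')
"
```

```text
t 4.8 p [ 0.6183 -0.1362  0.1877] yaw 83.67 tilt 0.15 q [-0.32  0.51  0.18  1.24 -0.   -0.21] F [-1.7 -0.2 -4.6] gap 0.0552
shift total (units 0.02) now [-6.94 -0.08 21.63]
twist units -2.64
shift in final frame [ 0.13 -0.1  22.72]
```

View pics/side4.png

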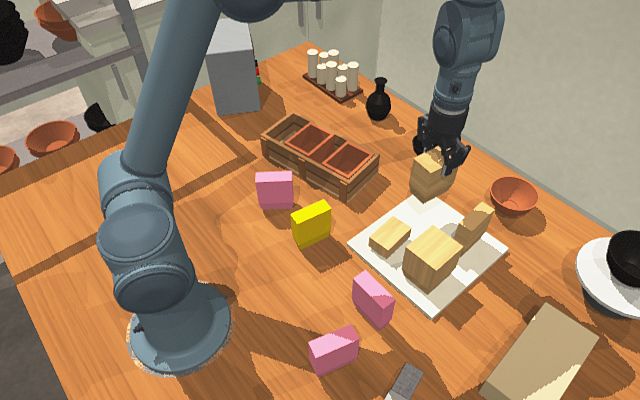

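View pics/wrist4.png

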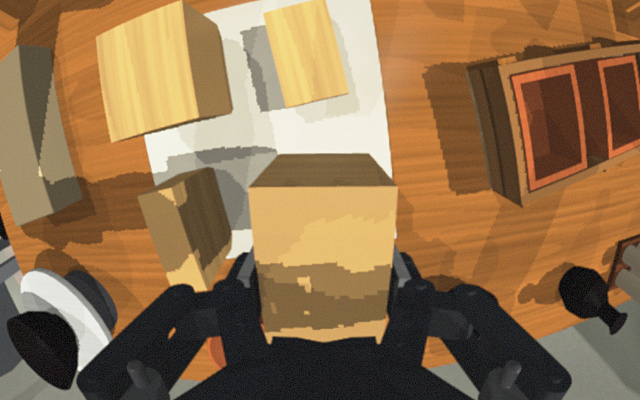

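Emit:
{"fn": "step_arm", "kwargs": {
  "steps": [
    [[0, 0, 0, 0, -0.88], [0, 0, 0, 0, -0.88], [0, 0, 0, 0, -0.88], [0, 0, 0, 0.5, 0], [0, 0, 0, 0.8, 0]]
  ]
}}

```text
time_s: 5.32
position: [0.6133, -0.1112, 0.188]
eef_rot: [0.704, -0.703, -0.071, 0.072]
wrist_force: [0.9, 0.6, -4.7]
finger_gap: 0.055
```

Emit:
{"fn": "step_arm", "kwargs": {
  "steps": [
    [[0, 0, 0, 1, 0], [0, 0, 0, 1, 0], [0, 0, 0, 1, 0], [0, 0, 0, 1, 0], [0, 0, 0, 1, 0]]
  ]
}}

```text
time_s: 5.73
position: [0.592, -0.0106, 0.1888]
eef_rot: [0.704, -0.703, -0.072, 0.073]
wrist_force: [-0.3, -0.3, -5.3]
finger_gap: 0.0554
```

Emit:
{"fn": "step_arm", "kwargs": {
  "steps": [
    [[0, 0, 0, 1, 0], [0, 0, 0, 1, 0], [0, 0, 0, 1, 0], [0, 0, 0, 1, 0], [0, 0, 0, 1, 0]]
  ]
}}

```text
time_s: 6.15
position: [0.5713, 0.0872, 0.1889]
eef_rot: [0.704, -0.703, -0.072, 0.073]
wrist_force: [-0.1, -1.1, -3.2]
finger_gap: 0.0553
```

```bash
python3 -c "
from h import *
go([.528,.309,.190],101.8)
"
```

```text
t 6.15 p [0.5713 0.0872 0.1889] yaw 101.74 tilt 0.08 q [ 0.04  0.4   0.    1.18  0.   -0.16] F [-0.1 -1.1 -3.2] gap 0.0553
shift total (units 0.02) now [ 0.14 -0.05 11.3 ]
twist units -0.01
shift in final frame [ 0.15 -0.05 11.3 ]
```

Emit:
{"fn": "step_arm", "kwargs": {
  "steps": [
    [[0, 0, 0, 1, 0], [0, 0, 0, 1, 0], [0, 0, 0, 1, 0], [0, 0, 0, 1, 0], [0, 0, 0, 1, 0]]
  ]
}}

```text
time_s: 6.57
position: [0.5505, 0.1848, 0.1889]
eef_rot: [0.704, -0.703, -0.072, 0.073]
wrist_force: [0.5, 0.2, -3.8]
finger_gap: 0.0555
```

Emit:
{"fn": "step_arm", "kwargs": {
  "steps": [
    [[0, 0, 0, 1, 0], [0, 0, 0, 1, 0], [0, 0, 0, 1, 0], [0, 0, 0, 1, 0], [0, 0, 0, 1, 0]]
  ]
}}

```text
time_s: 6.98
position: [0.5298, 0.2824, 0.1888]
eef_rot: [0.703, -0.703, -0.072, 0.073]
wrist_force: [0.4, -1.0, -3.7]
finger_gap: 0.0551
```

Emit:
{"fn": "step_arm", "kwargs": {
  "steps": [
    [[0, 0, 0, 0.6, 0], [0, 0, 0, 0.3, 0], [0, 0, 0, 0, 0], [0, 0, 0, 0, 0], [0, 0, 0, 0, 0]]
  ]
}}

```text
time_s: 7.4
position: [0.5283, 0.2972, 0.1893]
eef_rot: [-0.703, 0.704, 0.072, -0.072]
wrist_force: [0.6, 0.4, -3.7]
finger_gap: 0.0553
```

```bash
python3 -c "
from h import *
go([.528,.309,.190],101.8)
snap('side','side5');snap('wrist','wrist5');snap('scene','scene5')
crate('wrist5',1);crate('side5',0)
"
```

```text
t 7.4 p [0.5283 0.2972 0.1893] yaw 101.75 tilt 0.04 q [ 0.41  0.45  0.09  1.21 -0.    0.2 ] F [ 0.6  0.4 -3.7] gap 0.0553
shift total (units 0.02) now [ 0.1  -0.04  0.58]
twist units -0.01
shift in final frame [ 0.1  -0.04  0.58]
wrist5 all 127 [174.  27.] rect [405.5 137.4] [ 2.6 13.7] 52.2 z 0.0757 x1,99 [-157.3 -148.8] y [-37.2 -27.3]
wrist5 all 105 [76. 29.] rect [405.5   9.4] [ 3.8 10.8] 81.2 z 0.075 x1,99 [-184.2 -174. ] y [-160.3 -155.2]
wrist5 all 12761 [202. 173.] rect [551.8 199.7] [152.7 312.4] 11.8 z 0.0738 x1,99 [-71.2  72.6] y [-153.   153.3]
wrist5 red 60 [125. 142.] rect [517.7  99.5] [ 8.4 28.2] 11.6 z 0.0763 x1,99 [-54.8 -46.4] y [-104.6  -78.7]
wrist5 red 64 [155. 148.] rect [516.9 134.4] [13.9  8.5] 0.7 z 0.0749 x1,99 [-50.5 -37.4] y [-62.2 -54. ]
wrist5 red 93 [205. 156.] rect [519.5 187.6] [24.3  7.5] 11.6 z 0.0757 x1,99 [-43.  -19.6] y [-9.6 -2.2]
wrist5 red 150 [ 97. 173.] rect [556.8  59.4] [40.7  8.2] 12.1 z 0.073 x1,99 [-40.2  -1.8] y [-142.6 -135. ]
wrist5 red 66 [162. 190.] rect [558.2 143.3] [26.1  5.5] 14.0 z 0.0721 x1,99 [-14.5  10.7] y [-59.1 -54.3]
side5 all 1897 [325. 151.] rect [547.  198.9] [155.8 312.3] 12.3 z 0.0723 x1,99 [-74.4  71.3] y [-155.5  150.9]
side5 red 316 [309. 139.] rect [542.2 232. ] [117.9  94.7] 12.8 z 0.0741 x1,99 [-57.3  57.3] y [-12.6  78.8]
side5 red 296 [346. 159.] rect [570.6 104.6] [123.5  94.9] 13.1 z 0.0744 x1,99 [-58.5  56.7] y [-144.1  -56.2]
```

View pics/side5.png

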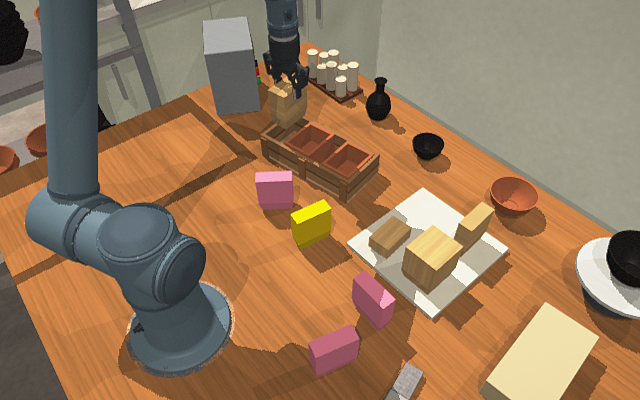

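View pics/wrist5.png

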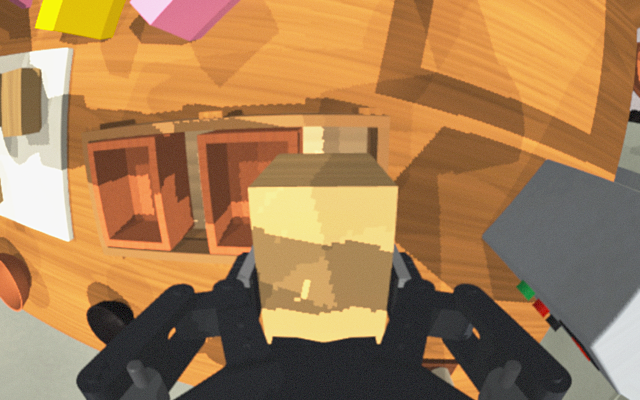

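```bash
python3 -c "
from h import *
w,im=cloud('side0');m=(w[...,2]>.06)&(w[...,1]>.36)&(w[...,0]<.75)&(w[...,0]>.3)
p=w[m];print(np.percentile(p,[1,5,50,95,99],axis=0).round(3))
q=p[p[:,2]>.1];print(np.percentile(q,[1,5,50,95,99],axis=0).round(3))
"
```

```text
[[0.305 0.51  0.062]
 [0.344 0.517 0.069]
 [0.53  0.6   0.162]
 [0.68  1.079 0.22 ]
 [0.733 1.186 0.222]]
[[0.303 0.51  0.101]
 [0.328 0.517 0.106]
 [0.526 0.592 0.184]
 [0.639 1.117 0.22 ]
 [0.712 1.193 0.222]]
```

Emit:
{"fn": "step_arm", "kwargs": {
  "steps": [
    [[0, 0.07, 0, 0.55, 0], [0, 0, 0, 0, 0], [0, 0, 0.5, 0, 0], [0, 0, 0.5, 0, 0], [0, 0, 0, 0, 0]]
  ]
}}

```text
time_s: 7.97
position: [0.5258, 0.3083, 0.1661]
eef_rot: [-0.703, 0.704, 0.071, -0.074]
wrist_force: [-1.2, -2.0, -3.8]
finger_gap: 0.0554
```

```bash
python3 -c "
from h import *
go([.528,.3087,.086],101.8)
snap('side','side6');snap('wrist','wrist6');snap('scene','scene6')
"; python3 -c "
import cv2
a=cv2.imread('pics/side6.png')[60:220,200:420];b=cv2.imread('pics/scene6.png')[80:240,290:510]
cv2.imwrite('pics/z6.png',cv2.resize(cv2.vconcat([a,b]),None,fx=1.8,fy=1.8,interpolation=2))"
```

```text
t 7.97 p [0.5258 0.3083 0.1661] yaw 101.83 tilt 0.28 q [ 0.43  0.48  0.06  1.16 -0.    0.22] F [-1.2 -2.  -3.8] gap 0.0554
shift total (units 0.02) now [0.13 4.   0.  ]
twist units 0.0
shift in final frame [0.13 4.   0.  ]
```

View pics/z6.png

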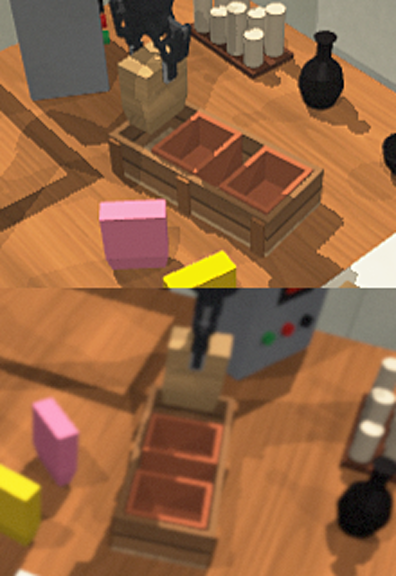

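View pics/wrist6.png

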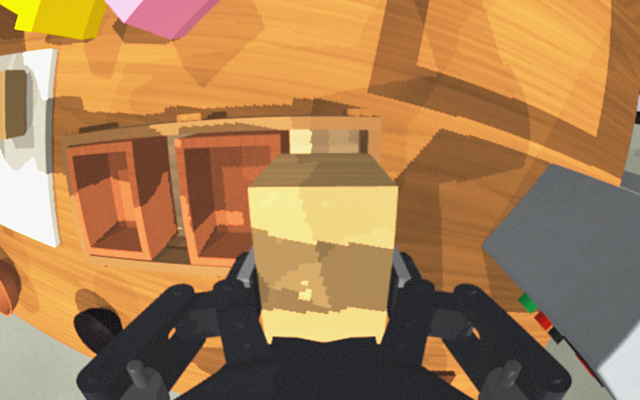

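Emit:
{"fn": "step_arm", "kwargs": {
  "steps": [
    [[0, 0, 0.4, 0, 0], [0, 0, 0.5, 0, 0], [0, 0, 0.5, 0, 0], [0, 0, 0.5, 0, 0], [0, 0, 0, 0, 0]]
  ]
}}

```text
time_s: 8.53
position: [0.5255, 0.3082, 0.128]
eef_rot: [-0.703, 0.704, 0.071, -0.075]
wrist_force: [-0.5, -0.2, -5.4]
finger_gap: 0.0553
```

```bash
python3 -c "
from h import *
go([.528,.3087,.086],101.8)
"
```

```text
t 8.53 p [0.5255 0.3082 0.128 ] yaw 101.82 tilt 0.3 q [ 0.43  0.5  -0.01  1.07 -0.    0.22] F [-0.5 -0.2 -5.4] gap 0.0553
shift total (units 0.02) now [0.14 2.1  0.  ]
twist units 0.0
shift in final frame [0.14 2.1  0.  ]
```

Emit:
{"fn": "step_arm", "kwargs": {
  "steps": [
    [[0, 0, 0.4, 0, 0], [0, 0, 0.4, 0, 0], [0, 0, 0.4, 0, 0], [0, 0, 0.3, 0, 0], [0, 0, 0, 0, 0]]
  ]
}}

```text
time_s: 8.95
position: [0.5263, 0.3086, 0.0994]
eef_rot: [-0.703, 0.704, 0.072, -0.074]
wrist_force: [-0.2, 0.5, -4.7]
finger_gap: 0.0553
```

```bash
python3 -c "
from h import *
go([.528,.3087,.086],101.8)
"
```

```text
t 8.95 p [0.5263 0.3086 0.0994] yaw 101.82 tilt 0.16 q [ 0.43  0.52 -0.05  1.01 -0.    0.22] F [-0.2  0.5 -4.7] gap 0.0553
shift total (units 0.02) now [ 0.08  0.67 -0.01]
twist units 0.0
shift in final frame [ 0.08  0.67 -0.01]
```

Emit:
{"fn": "step_arm", "kwargs": {
  "steps": [
    [[0, 0, 0.3, 0, 0], [0, 0, 0.2, 0, 0], [0, 0, 0.1, 0, 0], [0, 0, 0, 0, 0], [0, 0, 0, 0, 0]]
  ]
}}

```text
time_s: 9.37
position: [0.5274, 0.3091, 0.0893]
eef_rot: [-0.703, 0.703, 0.073, -0.073]
wrist_force: [0.6, -0.1, -3.2]
finger_gap: 0.0554
```

```bash
python3 -c "
from h import *
go([.528,.3087,.085],101.8)
"
```

```text
t 9.37 p [0.5274 0.3091 0.0893] yaw 101.83 tilt 0.0 q [ 0.43  0.52 -0.07  0.98 -0.    0.22] F [ 0.6 -0.1 -3.2] gap 0.0554
shift total (units 0.02) now [ 0.03  0.22 -0.03]
twist units 0.0
shift in final frame [ 0.03  0.22 -0.03]
```

Emit:
{"fn": "step_arm", "kwargs": {
  "steps": [
    [[0, 0, 0.12, 0, 0], [0, 0, 0.1, 0, 0], [0, 0, 0.0, 0, 0], [0, 0, 0, 0, 0]]
  ]
}}

```text
time_s: 9.7
position: [0.5277, 0.3093, 0.0852]
eef_rot: [0.703, -0.703, -0.073, 0.073]
wrist_force: [0.3, 1.3, -3.4]
finger_gap: 0.0551
```

```bash
python3 -c "
from h import *
go([.528,.3087,.085],101.8)
"
```

```text
t 9.7 p [0.5277 0.3093 0.0852] yaw 101.83 tilt 0.05 q [ 0.43  0.53 -0.07  0.97  0.    0.22] F [ 0.3  1.3 -3.4] gap 0.0551
shift total (units 0.02) now [ 0.01  0.01 -0.03]
twist units 0.0
shift in final frame [ 0.01  0.01 -0.03]
```

Emit:
{"fn": "step_arm", "kwargs": {
  "steps": [
    [[0, 0, 0.08, 0, 0], [0, 0, 0.05, 0, 0], [0, 0, 0, 0, 0], [0, 0, 0, 0, 0]]
  ]
}}

```text
time_s: 10.03
position: [0.5278, 0.3094, 0.0851]
eef_rot: [0.704, -0.703, -0.074, 0.072]
wrist_force: [-5.5, -2.3, 12.3]
finger_gap: 0.0553
```

```bash
python3 -c "
from h import *
go([.528,.3087,.085],101.8)
snap('side','side7');snap('wrist','wrist7')
w,im=wcloud('wrist7')
m=(w[...,2]>.105)&(w[...,2]<.135)&(abs(w[...,0]-.528)<.06)&(abs(w[...,1]-.309)<.045)
print(m.sum(),np.median(w[m],axis=0))
w,im=cloud('side7')
m=(w[...,2]>.11)&(w[...,2]<.128)&(abs(w[...,0]-.528)<.06)&(abs(w[...,1]-.309)<.05)&(im[...,0]>150)
print(m.sum(),np.median(w[m],axis=0))
"
```

```text
t 10.03 p [0.5278 0.3094 0.0851] yaw 101.83 tilt 0.14 q [ 0.43  0.53 -0.07  0.97 -0.    0.22] F [-5.5 -2.3 12.3] gap 0.0553
shift total (units 0.02) now [ 0.    0.01 -0.04]
twist units 0.0
shift in final frame [ 0.    0.01 -0.04]
24041 [0.51236117 0.30672578 0.11864348]
180 [0.49905184 0.3062812  0.11694749]
```

View pics/side7.png

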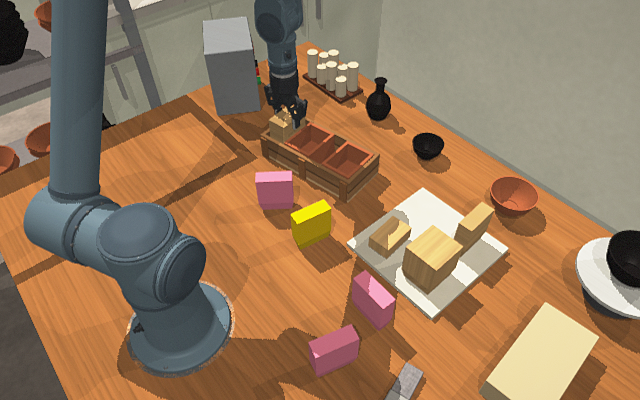

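View pics/wrist7.png

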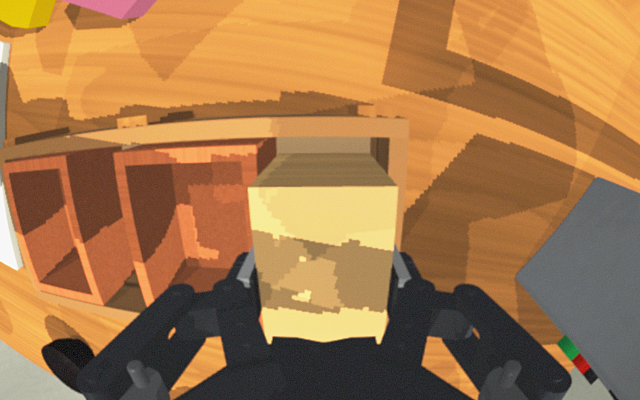

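Emit:
{"fn": "step_arm", "kwargs": {
  "steps": [
    [[85, 0, -0.08, 0, 0], [85, 0, 0, 0, 0], [85, 0, 0, 0, 0], [100, 0, 0, 0, 0], [100, 0, 0, 0, 0]]
  ]
}}

```text
time_s: 10.55
position: [0.5274, 0.3091, 0.0837]
eef_rot: [-0.703, 0.703, 0.073, -0.073]
wrist_force: [0.3, -0.8, 0.2]
finger_gap: 0.0856
```

Emit:
{"fn": "step_arm", "kwargs": {
  "steps": [
    [[100, 0, -0.5, 0, 0], [100, 0, -1, 0, 0], [100, 0, -1, 0, 0], [100, 0, -1, 0, 0], [100, 0, -1, 0, 0]]
  ]
}}

```text
time_s: 10.97
position: [0.5273, 0.3091, 0.1754]
eef_rot: [0.703, -0.703, -0.073, 0.073]
wrist_force: [0.5, 0.5, 0.3]
finger_gap: 0.0852
```

```bash
python3 -c "
from h import *
go([.631,-.261,.190],94.6)
snap('side','side8');snap('wrist','wrist8')
crate('side8',0)
for n,f in (('wrist8',wcloud),('side8',cloud)):
  w,im=f(n);Z=w[...,2]
  for lo,hi in ((.108,.13),):
    m=((Z>lo)&(Z<hi)&(w[...,0]>.4)&(w[...,0]<.72)&(w[...,1]<.4)).astype(np.uint8)
    k,l,s,c=cv2.connectedComponentsWithStats(m)
    for i in range(1,k):
      if s[i,4]<60: continue
      p=w[l==i]; r=cv2.minAreaRect((p[:,:2]*1000).astype(np.float32));print(n,s[i,4],c[i].round(),np.round(r[0],1),np.round(r[1],1),round(r[2],1),np.median(p[:,2]))
"
```

```text
t 10.97 p [0.5273 0.3091 0.1754] yaw 101.83 tilt 0.01 q [ 0.43  0.47  0.08  1.18 -0.    0.22] F [0.5 0.5 0.3] gap 0.0852
shift total (units 0.02) now [ -0.77  -0.73 -28.96]
twist units 1.05
shift in final frame [  2.88  -0.73 -28.83]
side8 all 2025 [323. 150.] rect [548.3 198.3] [156.5 313.1] 11.9 z 0.0726 x1,99 [-75.5  70.5] y [-155.6  148.4]
side8 red 297 [309. 139.] rect [542.1 233.6] [120.1  97.4] 11.8 z 0.0743 x1,99 [-57.4  57.8] y [-13.7  76.7]
side8 red 302 [346. 159.] rect [569.3 103.9] [120.4  94.8] 12.1 z 0.0746 x1,99 [-58.4  55.9] y [-145.4  -56.4]
wrist8 154 [131.  12.] [405.2 131.1] [19.7 10.3] 89.9 0.11028711558789359
wrist8 150 [33. 23.] [403.9  -7.6] [38.1  9.2] 84.9 0.11024068935049589
wrist8 9609 [324. 204.] [527.7 310.4] [90.8 56.8] 12.4 0.11850614182529015
side8 504 [286. 117.] [524. 309.] [94.1 61.5] 11.6 0.11641019311833711
side8 593 [475. 218.] [ 629.3 -261.4] [93.8 35.5] 4.3 0.1228891844880603
side8 1562 [434. 249.] [ 492.9 -258.1] [93.8 83.7] 2.7 0.12308957380952756
```

View pics/wrist8.png

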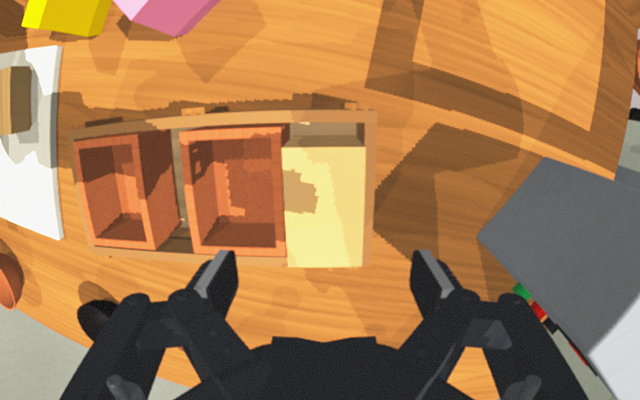

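Emit:
{"fn": "step_arm", "kwargs": {
  "steps": [
    [[100, 0, -0.5, 0, 0.5], [100, 0, 0, 0, 0.55], [100, 0.1, 0, -1, 0], [100, 0.1, 0, -1, 0], [100, 0.1, 0, -1, 0]]
  ]
}}

```text
time_s: 11.48
position: [0.5378, 0.2493, 0.1832]
eef_rot: [-0.706, 0.707, 0.029, -0.029]
wrist_force: [0.2, -0.2, -0.2]
finger_gap: 0.0855
```

Emit:
{"fn": "step_arm", "kwargs": {
  "steps": [
    [[100, 0.1, 0, -1, 0], [100, 0.1, 0, -1, 0], [100, 0.1, 0, -1, 0], [100, 0.1, 0, -1, 0], [100, 0.1, 0, -1, 0]]
  ]
}}

```text
time_s: 11.9
position: [0.5558, 0.1499, 0.1832]
eef_rot: [-0.706, 0.707, 0.028, -0.029]
wrist_force: [0.4, 0.4, 0.2]
finger_gap: 0.0857
```

Emit:
{"fn": "step_arm", "kwargs": {
  "steps": [
    [[100, 0.1, 0, -1, 0], [100, 0.1, 0, -1, 0], [100, 0.1, 0, -1, 0], [100, 0.1, 0, -1, 0], [100, 0.1, 0, -1, 0]]
  ]
}}

```text
time_s: 12.32
position: [0.5738, 0.0511, 0.1832]
eef_rot: [0.707, -0.707, -0.028, 0.029]
wrist_force: [0.3, -0.5, 0.2]
finger_gap: 0.0856
```

Emit:
{"fn": "step_arm", "kwargs": {
  "steps": [
    [[100, 0.1, 0, -1, 0], [100, 0.1, 0, -1, 0], [100, 0.1, 0, -1, 0], [100, 0.1, 0, -1, 0], [100, 0.1, 0, -1, 0]]
  ]
}}

```text
time_s: 12.73
position: [0.5918, -0.0478, 0.1832]
eef_rot: [0.707, -0.706, -0.028, 0.029]
wrist_force: [-0.6, -0.5, 1.0]
finger_gap: 0.086
```

Emit:
{"fn": "step_arm", "kwargs": {
  "steps": [
    [[100, 0.1, 0, -1, 0], [100, 0.1, 0, -1, 0], [100, 0.1, 0, -1, 0], [100, 0.1, 0, -1, 0], [100, 0.1, 0, -1, 0]]
  ]
}}

```text
time_s: 13.15
position: [0.6099, -0.1466, 0.1832]
eef_rot: [0.707, -0.706, -0.028, 0.029]
wrist_force: [0.1, 0.0, -1.2]
finger_gap: 0.0852
```

```bash
python3 -c "
from h import *
go([.631,-.261,.090],94.6)
"
```

```text
t 13.15 p [ 0.6099 -0.1466  0.1832] yaw 94.6 tilt 0.06 q [-0.34  0.5   0.15  1.22  0.   -0.42] F [ 0.1  0.  -1.2] gap 0.0852
shift total (units 0.02) now [ 0.6   4.65 -5.79]
twist units 0.0
shift in final frame [ 0.6   4.65 -5.79]
```

Emit:
{"fn": "step_arm", "kwargs": {
  "steps": [
    [[100, 0.12, 0, -1, 0], [100, 0.12, 0, -1, 0], [100, 0.12, 0, -1, 0], [100, 0.12, 0, -1, 0], [100, 0.12, 0, -1, 0]]
  ]
}}

```text
time_s: 13.57
position: [0.6299, -0.2452, 0.1831]
eef_rot: [0.707, -0.706, -0.028, 0.029]
wrist_force: [-0.5, 0.1, -0.1]
finger_gap: 0.0854
```

Emit:
{"fn": "step_arm", "kwargs": {
  "steps": [
    [[100, 0, 0.5, -0.6, 0], [100, 0, 0.8, 0, 0], [100, 0, 0.5, 0, 0], [100, 0, 0, 0, 0], [100, 0, 0, 0, 0]]
  ]
}}

```text
time_s: 13.98
position: [0.63, -0.2552, 0.1464]
eef_rot: [0.707, -0.706, -0.028, 0.03]
wrist_force: [0.1, 0.6, 0.1]
finger_gap: 0.0852
```

```bash
python3 -c "
from h import *
go([.631,-.261,.090],94.6)
snap('wrist','wrist9')
w,im=wcloud('wrist9');Z=w[...,2]
m=((Z>.116)&(Z<.13)&(w[...,0]>.4)&(w[...,0]<.72)&(w[...,1]<.4)).astype(np.uint8)
k,l,s,c=cv2.connectedComponentsWithStats(m)
for i in range(1,k):
      if s[i,4]<60: continue
      p=w[l==i]; r=cv2.minAreaRect((p[:,:2]*1000).astype(np.float32));print(s[i,4],c[i].round(),np.round(r[0],1),np.round(r[1],1),round(r[2],1),np.median(p[:,2]))
"
```

```text
t 13.98 p [ 0.63   -0.2552  0.1464] yaw 94.65 tilt 0.2 q [-0.48  0.63  0.27  1.22  0.   -0.56] F [0.1 0.6 0.1] gap 0.0852
shift total (units 0.02) now [ 0.03  2.82 -0.3 ]
twist units 0.01
shift in final frame [ 0.03  2.82 -0.3 ]
12366 [338.  40.] [ 516.5 -256. ] [49.5 82.7] 2.9 0.12452037147598333
8156 [313. 229.] [ 631.9 -260.7] [90.7 34.6] 4.4 0.12449702845054134
```

View pics/wrist9.png

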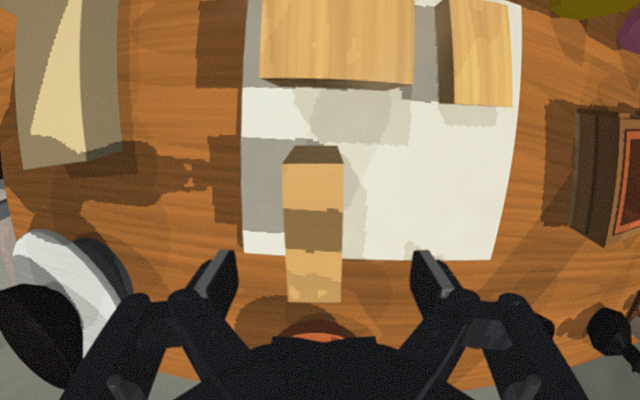

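Emit:
{"fn": "step_arm", "kwargs": {
  "steps": [
    [[100, 0.05, 0, -0.28, 0], [100, 0, 0.8, 0, 0], [100, 0, 0.8, 0, 0], [100, 0, 0.8, 0, 0], [100, 0, 0.3, 0, 0]]
  ]
}}

```text
time_s: 14.45
position: [0.6321, -0.2616, 0.0925]
eef_rot: [0.707, -0.706, -0.028, 0.029]
wrist_force: [-0.4, 0.2, -0.2]
finger_gap: 0.0854
```

Emit:
{"fn": "step_arm", "kwargs": {
  "steps": [
    [[100, 0, 0, 0, 0], [100, 0, 0, 0, 0], [0, 0, 0, 0, 0], [0, 0, 0, 0, 0], [0, 0, 0, 0, 0]]
  ],
  "newtons": 40
}}

```text
time_s: 14.87
position: [0.6334, -0.2623, 0.0952]
eef_rot: [-0.706, 0.707, 0.029, -0.028]
wrist_force: [0.6, 0.1, -0.4]
finger_gap: 0.0518
```

Emit:
{"fn": "step_arm", "kwargs": {
  "steps": [
    [[0, 0, 0, 0, 0], [0, 0, 0, 0, 0], [0, 0, 0, 0, 0]]
  ]
}}

```text
time_s: 15.12
position: [0.6331, -0.2619, 0.0947]
eef_rot: [-0.706, 0.707, 0.029, -0.028]
wrist_force: [-0.4, 1.3, 3.5]
finger_gap: 0.0331
```

```bash
python3 -c "
from h import *
go([.631,-.261,.090],94.6)"
```

```text
t 15.12 p [ 0.6331 -0.2619  0.0947] yaw 94.61 tilt 0.08 q [-0.48  0.66  0.19  1.1   0.   -0.57] F [-0.4  1.3  3.5] gap 0.0331
shift total (units 0.02) now [-0.1   0.24  0.06]
twist units 0.0
shift in final frame [-0.1   0.24  0.06]
```

Emit:
{"fn": "step_arm", "kwargs": {
  "steps": [
    [[0, 0, -0.3, 0, 0], [0, 0, -0.8, 0, 0], [0, 0, -1, 0, 0], [0, 0, -1, 0, 0], [0, 0, -1, 0, 0]]
  ]
}}

```text
time_s: 15.53
position: [0.6319, -0.2616, 0.1762]
eef_rot: [0.707, -0.706, -0.028, 0.029]
wrist_force: [1.0, -0.0, -2.6]
finger_gap: 0.0334
```

Emit:
{"fn": "step_arm", "kwargs": {
  "steps": [
    [[0, 0, -0.9, 0, 0], [0, 0, 0, 0, -0.5], [0, 0, 0, 0, -0.55], [0, 0, 0, 0, 0], [0, 0, 0, 0, 0]]
  ]
}}

```text
time_s: 15.95
position: [0.6322, -0.2617, 0.1935]
eef_rot: [0.704, -0.703, -0.072, 0.073]
wrist_force: [-0.7, -0.1, -1.1]
finger_gap: 0.0336
```

```bash
python3 -c "
from h import *
go([.559,.167,.19],101.8);snap('side','side10')"
```

```text
t 15.95 p [ 0.6322 -0.2617  0.1935] yaw 101.73 tilt 0.07 q [-0.49  0.63  0.39  1.33 -0.   -0.69] F [-0.7 -0.1 -1.1] gap 0.0336
shift total (units 0.02) now [ 0.78  0.19 21.73]
twist units -0.01
shift in final frame [ 0.8   0.19 21.73]
```

View pics/side10.png

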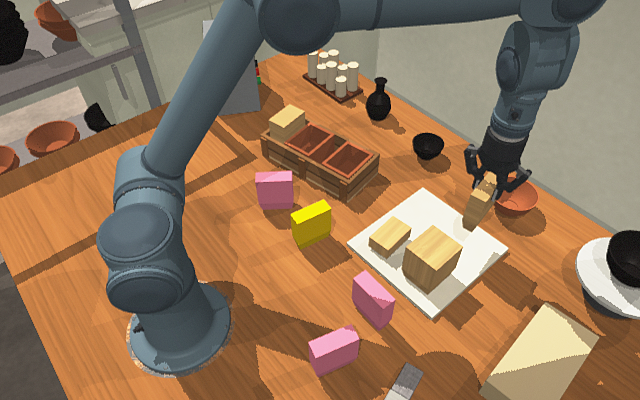

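Emit:
{"fn": "step_arm", "kwargs": {
  "steps": [
    [[0, 0, 0, 0.6, 0], [0, 0, 0, 1, 0], [0, 0.1, 0, 1, 0], [0, 0.1, 0, 1, 0], [0, 0.1, 0, 1, 0]]
  ]
}}

```text
time_s: 16.42
position: [0.6189, -0.1697, 0.1933]
eef_rot: [0.704, -0.703, -0.072, 0.073]
wrist_force: [0.7, 0.5, -1.2]
finger_gap: 0.0333
```

Emit:
{"fn": "step_arm", "kwargs": {
  "steps": [
    [[0, 0.1, 0, 1, 0], [0, 0.1, 0, 1, 0], [0, 0.1, 0, 1, 0], [0, 0.1, 0, 1, 0], [0, 0, 0, 1, 0]]
  ]
}}

```text
time_s: 16.83
position: [0.6066, -0.07, 0.1934]
eef_rot: [0.704, -0.703, -0.072, 0.073]
wrist_force: [0.5, -0.1, -1.3]
finger_gap: 0.0331
```

Emit:
{"fn": "step_arm", "kwargs": {
  "steps": [
    [[0, 0, 0, 1, 0], [0, 0, 0, 1, 0], [0, 0, 0, 1, 0], [0, 0, 0, 1, 0], [0, 0, 0, 1, 0]]
  ]
}}

```text
time_s: 17.25
position: [0.5857, 0.0277, 0.1935]
eef_rot: [0.703, -0.703, -0.072, 0.073]
wrist_force: [-0.9, 0.5, -1.2]
finger_gap: 0.0331
```

Emit:
{"fn": "step_arm", "kwargs": {
  "steps": [
    [[0, 0, 0, 1, 0], [0, 0, 0, 1, 0], [0, 0, 0, 1, 0], [0, 0, 0, 1, 0], [0, 0, 0, 1, 0]]
  ]
}}

```text
time_s: 17.67
position: [0.5653, 0.1255, 0.1936]
eef_rot: [-0.703, 0.703, 0.072, -0.073]
wrist_force: [0.7, -0.9, -2.2]
finger_gap: 0.0333
```

Emit:
{"fn": "step_arm", "kwargs": {
  "steps": [
    [[0, 0, 0, 0.9, 0], [0, 0, 0, 0, 0], [0, 0, 0, 0, 0], [0, 0, 0, 0, 0]]
  ]
}}

```text
time_s: 18.0
position: [0.5622, 0.1418, 0.1937]
eef_rot: [-0.703, 0.704, 0.072, -0.073]
wrist_force: [0.6, 0.0, -1.8]
finger_gap: 0.0331
```

```bash
python3 -c "
from h import *
go([.5575,.1665,.089],101.8);snap('side','side11');snap('wrist','wrist11')
crate('side11',0);crate('wrist11',1)"
```

```text
t 18.0 p [0.5622 0.1418 0.1937] yaw 101.79 tilt 0.05 q [ 0.14  0.4   0.02  1.19 -0.   -0.07] F [ 0.6  0.  -1.8] gap 0.0331
shift total (units 0.02) now [0.03 5.23 1.26]
twist units -0.0
shift in final frame [0.03 5.23 1.26]
side11 all 1793 [322. 152.] rect [547.9 198.9] [156.1 312.5] 12.2 z 0.0727 x1,99 [-74.8  69.8] y [-155.3  149.2]
side11 red 154 [300. 135.] rect [536.9 253.9] [118.2  52.4] 17.8 z 0.0741 x1,99 [-56.9  56.1] y [25.2 78. ]
side11 red 288 [349. 159.] rect [567.6 101.6] [116.3  92.2] 12.1 z 0.0746 x1,99 [-57.3  56.2] y [-145.5  -56.1]
wrist11 all 142 [348.  12.] rect [405.7 130.1] [22.  10.6] 88.0 z 0.0745 x1,99 [-161.4 -148.6] y [-48.1 -27.5]
wrist11 all 14737 [362. 173.] rect [552.  200.9] [152.3 310.9] 11.7 z 0.0741 x1,99 [-70.6  73.1] y [-153.6  148.5]
wrist11 red 102 [238. 140.] rect [534.6  57.5] [13.3 25.3] 74.2 z 0.076 x1,99 [-53.9 -29.2] y [-141.2 -126. ]
wrist11 red 78 [274. 133.] rect [520.1  91. ] [ 7.3 20.9] 7.4 z 0.0763 x1,99 [-54.1 -46.5] y [-110.7  -90.6]
wrist11 red 75 [468. 141.] rect [487.5 261.5] [17.9 12.3] 64.3 z 0.0766 x1,99 [-53.5 -39.2] y [63.  77.2]
wrist11 red 134 [466. 160.] rect [505.  265.8] [26.3  8.5] 10.7 z 0.076 x1,99 [-41.9 -16.9] y [69.3 77.4]
wrist11 red 64 [233. 163.] rect [552.7  58.2] [12.  7.] 17.4 z 0.0766 x1,99 [-30.4 -18.6] y [-142.8 -135.8]
wrist11 red 320 [462. 205.] rect [552.  275.6] [73.   8.5] 12.1 z 0.0763 x1,99 [-16.2  53.1] y [69.5 77.7]
wrist11 red 61 [238. 205.] rect [593.7  68.8] [19.5  7.9] 26.4 z 0.0743 x1,99 [ 7.3 26.8] y [-142.9 -135.7]
wrist11 red 64 [412. 241.] rect [594.9 237.1] [ 2.5 23.6] 12.6 z 0.072 x1,99 [51.7 54.1] y [15.8 38.4]
wrist11 red 76 [446. 241.] rect [587.2 269.1] [26.8  9.2] 89.3 z 0.0751 x1,99 [50.  57.8] y [46.6 73.4]
```

View pics/side11.png

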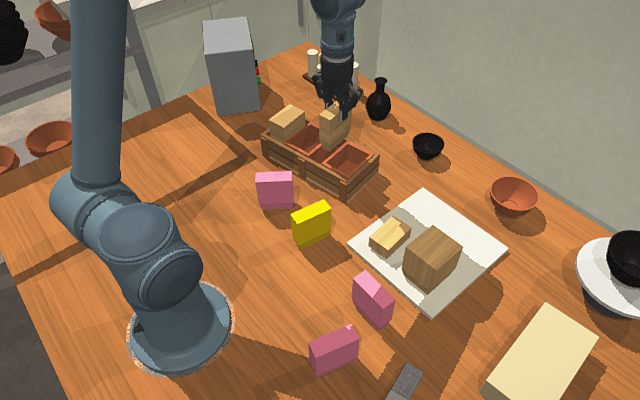

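View pics/wrist11.png

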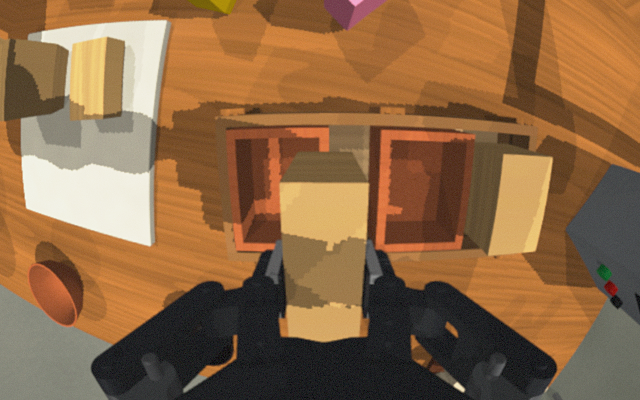

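Emit:
{"fn": "step_arm", "kwargs": {
  "steps": [
    [[0, 0.03, 0, 0.7, 0], [0, 0, 0, 0.56, 0], [0, 0, 0.6, 0, 0], [0, 0, 0.6, 0, 0], [0, 0, 0, 0, 0]]
  ]
}}

```text
time_s: 18.52
position: [0.556, 0.1677, 0.1676]
eef_rot: [-0.703, 0.703, 0.072, -0.074]
wrist_force: [-0.8, 0.6, -2.8]
finger_gap: 0.0336
```

```bash
python3 -c "
from h import *
go([.5575,.1665,.089],101.8);snap('side','side12');snap('wrist','wrist12');snap('scene','scene12')
a=cv2.imread('pics/side12.png')[60:220,200:420];b=cv2.imread('pics/scene12.png')[80:240,290:510]
cv2.imwrite('pics/z12.png',cv2.resize(cv2.vconcat([a,b]),None,fx=1.8,fy=1.8,interpolation=2))"
```

```text
t 18.52 p [0.556  0.1677 0.1676] yaw 101.86 tilt 0.22 q [ 0.18  0.42 -0.03  1.13  0.   -0.02] F [-0.8  0.6 -2.8] gap 0.0336
shift total (units 0.02) now [ 0.08  3.93 -0.07]
twist units 0.01
shift in final frame [ 0.08  3.93 -0.07]
```

View pics/z12.png

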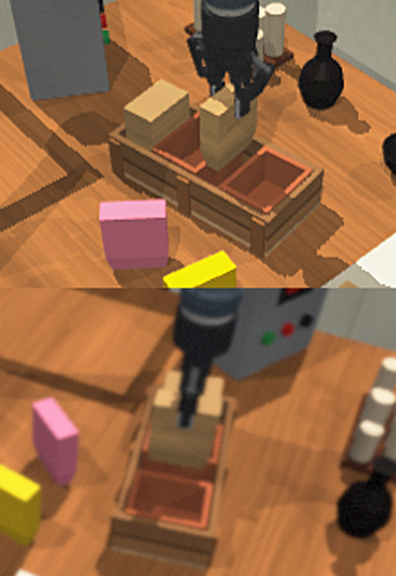

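View pics/wrist12.png

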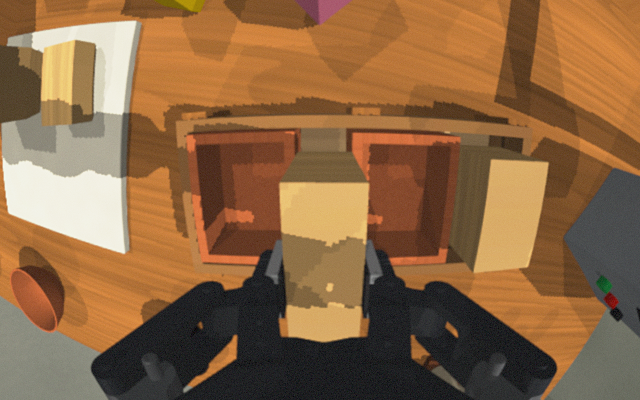

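Emit:
{"fn": "step_arm", "kwargs": {
  "steps": [
    [[0, 0, 0.4, 0, 0], [0, 0, 0.5, 0, 0], [0, 0, 0.4, 0, 0], [0, 0, 0, 0, 0]]
  ]
}}

```text
time_s: 19.0
position: [0.5561, 0.1667, 0.1414]
eef_rot: [-0.703, 0.703, 0.071, -0.074]
wrist_force: [-0.2, -0.4, -1.9]
finger_gap: 0.0336
```

```bash
python3 -c "
from h import *
go([.5575,.1665,.089],101.8);snap('wrist','wrist13')"
```

```text
t 19.0 p [0.5561 0.1667 0.1414] yaw 101.81 tilt 0.23 q [ 0.18  0.43 -0.07  1.07 -0.   -0.02] F [-0.2 -0.4 -1.9] gap 0.0336
shift total (units 0.02) now [ 0.08  2.62 -0.03]
twist units 0.0
shift in final frame [ 0.08  2.62 -0.03]
```

View pics/wrist13.png

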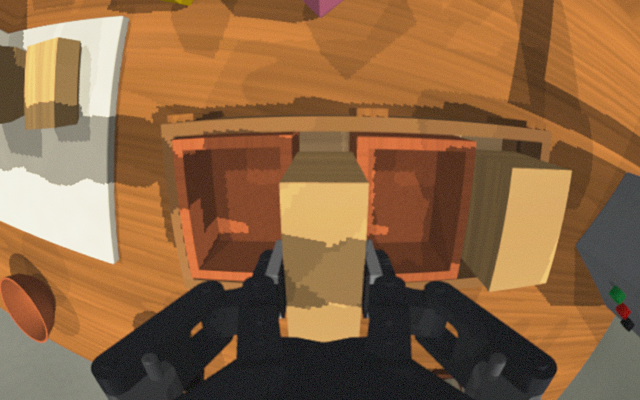

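Emit:
{"fn": "step_arm", "kwargs": {
  "steps": [
    [[0, 0, 0.4, 0, 0], [0, 0, 0.4, 0, 0], [0, 0, 0.4, 0, 0], [0, 0, 0.4, 0, 0], [0, 0, 0, 0, 0]]
  ]
}}

```text
time_s: 19.47
position: [0.5562, 0.1668, 0.1096]
eef_rot: [-0.703, 0.703, 0.072, -0.074]
wrist_force: [-0.5, 0.2, -2.4]
finger_gap: 0.0337
```

```bash
python3 -c "
from h import *
go([.5575,.1665,.089],101.8)"
```

```text
t 19.47 p [0.5562 0.1668 0.1096] yaw 101.82 tilt 0.21 q [ 0.18  0.45 -0.13  1.   -0.   -0.02] F [-0.5  0.2 -2.4] gap 0.0337
shift total (units 0.02) now [ 0.07  1.03 -0.03]
twist units 0.0
shift in final frame [ 0.07  1.03 -0.03]
```

Emit:
{"fn": "step_arm", "kwargs": {
  "steps": [
    [[0, 0, 0.35, 0, 0], [0, 0, 0.3, 0, 0], [0, 0, 0.25, 0, 0], [0, 0, 0, 0, 0], [0, 0, 0, 0, 0]]
  ]
}}

```text
time_s: 19.88
position: [0.5573, 0.167, 0.0935]
eef_rot: [-0.703, 0.703, 0.073, -0.073]
wrist_force: [-0.7, 0.3, -1.4]
finger_gap: 0.0335
```

Emit:
{"fn": "step_arm", "kwargs": {
  "steps": [
    [[0, 0, 0.07, 0, 0], [0, 0, 0.07, 0, 0], [0, 0, 0, 0, 0], [0, 0, 0, 0, 0]]
  ]
}}

```text
time_s: 20.22
position: [0.5578, 0.1671, 0.0912]
eef_rot: [-0.703, 0.703, 0.073, -0.073]
wrist_force: [0.6, -0.5, -2.2]
finger_gap: 0.0331
```

```bash
python3 -c "
from h import *
go([.5575,.1665,.089],101.8)
snap('wrist','wrist14')
w,im=wcloud('wrist14')
m=(w[...,2]>.105)&(w[...,2]<.135)&(abs(w[...,0]-.55)<.045)&(abs(w[...,1]-.166)<.025)
print(m.sum(),np.median(w[m],axis=0))"
```

```text
t 20.22 p [0.5578 0.1671 0.0912] yaw 101.83 tilt 0.02 q [ 0.18  0.47 -0.15  0.95 -0.   -0.02] F [ 0.6 -0.5 -2.2] gap 0.0331
shift total (units 0.02) now [-0.02  0.11 -0.03]
twist units 0.0
shift in final frame [-0.02  0.11 -0.03]
15096 [0.54391031 0.16470856 0.12109343]
```

Emit:
{"fn": "step_arm", "kwargs": {
  "steps": [
    [[0, 0, 0.1, 0, 0], [0, 0, 0.07, 0, 0], [0, 0, 0, 0, 0], [0, 0, 0, 0, 0]]
  ]
}}

```text
time_s: 20.6
position: [0.5581, 0.1672, 0.0887]
eef_rot: [0.703, -0.703, -0.073, 0.072]
wrist_force: [-1.9, 0.7, 5.5]
finger_gap: 0.0335
```

```bash
python3 -c "
from h import *
go([.5575,.1665,.089],101.8)
snap('wrist','wrist15')
w,im=wcloud('wrist15')
m=(w[...,2]>.105)&(w[...,2]<.135)&(abs(w[...,0]-.55)<.045)&(abs(w[...,1]-.166)<.025)
print(m.sum(),np.median(w[m],axis=0))"
```

```text
t 20.6 p [0.5581 0.1672 0.0887] yaw 101.83 tilt 0.08 q [ 0.18  0.47 -0.16  0.94 -0.   -0.02] F [-1.9  0.7  5.5] gap 0.0335
shift total (units 0.02) now [-0.04 -0.01 -0.03]
twist units 0.0
shift in final frame [-0.04 -0.01 -0.03]
15123 [0.54431285 0.16487437 0.11861353]
```

Down on the floor. Release and rise.

Emit:
{"fn": "step_arm", "kwargs": {
  "steps": [
    [[85, 0, 0, 0, 0], [85, 0, 0, 0, 0], [85, 0, 0, 0, 0], [85, 0, 0, 0, 0], [100, 0, 0, 0, 0]]
  ]
}}

```text
time_s: 21.07
position: [0.5577, 0.1671, 0.0875]
eef_rot: [-0.703, 0.703, 0.073, -0.073]
wrist_force: [-0.8, -0.2, -0.4]
finger_gap: 0.0829
```

Emit:
{"fn": "step_arm", "kwargs": {
  "steps": [
    [[100, 0, -0.5, 0, 0], [100, 0, -0.8, 0, 0], [100, 0, -1, 0, 0], [100, 0, -1, 0, 0], [100, 0, -1, 0, 0]]
  ]
}}

```text
time_s: 21.48
position: [0.5576, 0.1671, 0.1753]
eef_rot: [0.703, -0.703, -0.073, 0.073]
wrist_force: [0.5, 0.4, 0.1]
finger_gap: 0.0855
```

Emit:
{"fn": "step_arm", "kwargs": {
  "steps": [
    [[100, 0, -1, 0, 0], [100, 0, -0.5, 0, 0], [100, 0, 0, 0, 0], [100, 0, 0, 0, 0], [100, 0, 0, 0, 0]]
  ]
}}

```text
time_s: 21.9
position: [0.557, 0.167, 0.2025]
eef_rot: [-0.703, 0.703, 0.072, -0.073]
wrist_force: [-0.4, 0.1, 0.5]
finger_gap: 0.0852
```

```bash
python3 -c "
from h import *
go([.5575,.1665,.089],101.8)
snap('wrist','wrist16');snap('side','side16')
crate('side16',0)
for n,f in (('wrist16',wcloud),('side16',cloud)):
  w,im=f(n);Z=w[...,2]
  m=((Z>.111)&(Z<.127)&(w[...,0]>.4)&(w[...,0]<.72)&(w[...,1]<.4)&(w[...,1]>.1)).astype(np.uint8)
  k,l,s,c=cv2.connectedComponentsWithStats(m)
  for i in range(1,k):
      if s[i,4]<60: continue
      p=w[l==i]; r=cv2.minAreaRect((p[:,:2]*1000).astype(np.float32));print(n,s[i,4],c[i].round(),np.round(r[0],1),np.round(r[1],1),round(r[2],1),np.percentile(p[:,2],[5,50,95]).round(4))
"
```

```text
t 21.9 p [0.557  0.167  0.2025] yaw 101.83 tilt 0.1 q [ 0.18  0.4   0.04  1.21 -0.   -0.02] F [-0.4  0.1  0.5] gap 0.0852
shift total (units 0.02) now [ 0.03  5.68 -0.03]
twist units 0.0
shift in final frame [ 0.03  5.68 -0.03]
side16 all 1945 [323. 152.] rect [548.9 198.3] [156.  311.8] 11.5 z 0.0725 x1,99 [-74.4  70.1] y [-155.5  148.9]
side16 red 203 [303. 138.] rect [541.9 230.3] [117.5  94.2] 11.3 z 0.0742 x1,99 [-58.5  57.2] y [-11.8  77.4]
side16 red 292 [347. 158.] rect [568.8 103.5] [120.6  95.9] 11.7 z 0.0746 x1,99 [-58.9  56.8] y [-145.3  -56.2]
wrist16 4848 [324. 200.] [557.5 167.9] [90.6 34.6] 12.0 [0.1174 0.1185 0.1196]
wrist16 5651 [490. 200.] [527.8 310.1] [91.4 58.2] 11.9 [0.1157 0.1186 0.1196]
side16 462 [286. 116.] [522.9 308.9] [94.1 60.8] 12.6 [0.1135 0.1168 0.1198]
side16 347 [327. 138.] [554.5 166.2] [96.1 36.7] 13.1 [0.1125 0.1167 0.1197]
```

View pics/wrist16.png

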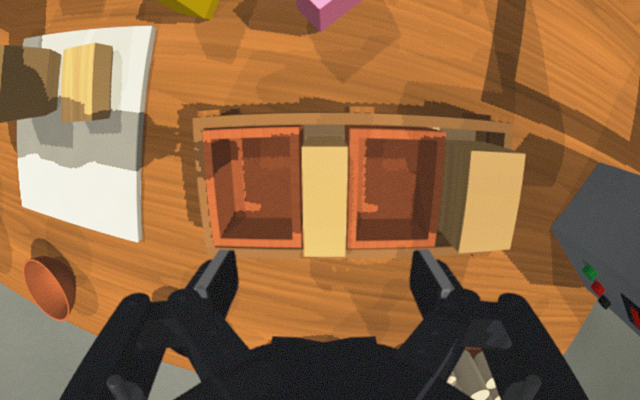

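View pics/side16.png

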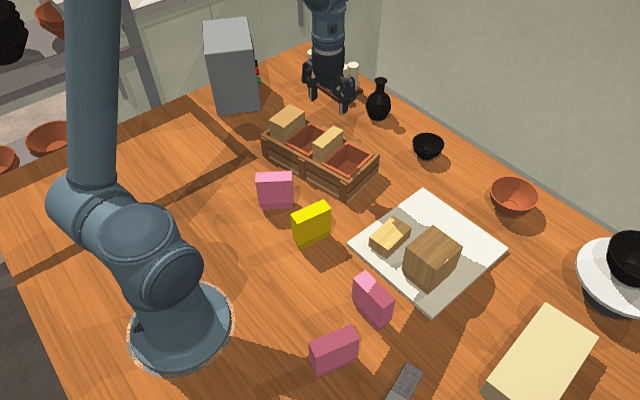

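Both blocks stand in their gaps. The wrist picture shows the thin one at (324,200) and the thick one at (490,200). Both tops are level at about 118.5 mm, and the hand is clear of them.

```bash
python3 -c "
from h import *
print(manip.hand_in())"
```

```text
the job is handed in; nothing more can be done
None
```

Both blocks are in the crate and the job is handed in, at about 22 s of the 70 s allowed. I gripped each one across its thickness near the top, lowered it until the wrist force showed the crate floor, then let go and raised the hand clear.

| Block | Gap | Distance from gap middle, wrist / side camera | Top height, wrist / side camera (118 mm expected) |
|---|---|---|---|
| Thick | wide | about 1 mm / 5 mm | 118.6 mm / 116.8 mm |
| Thin | narrow | about 1 mm / 3 mm | 118.5 mm / 116.7 mm |

- **Upright:** both tops look level, so both blocks stand upright. They line up with the crate to within about 1 degree.
- **Planters:** they stayed where they were, to within 1–2 mm.
- **Contact and disagreement:** the wrist force was near zero with the hand raised. The two cameras differ by up to 5 mm horizontally and 2 mm in height. That is more than the 2 mm calibration for position but well inside the limits, and no check failed.

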